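# Aim the packing-line viewing mirror at the orange mark

## Task

The camera in the viewing stand looks straight up into a sprung mirror. Fit the loose green knob fully home on the stand's square shaft, turn it until the mirror shows the camera the orange mark (mirror and red pointer facing the orange-headed post, not the blue), and hold it there: the mirror springs back if let go, so finish with the gripper still holding the seated knob still. Leave the other things on the bench where they are.

Things in the scene. Friction and masses are not known exactly. Their poses are not given: they have to be found in the camera images.
- knob: Loose green knob, about 180 g, standing bore-down. Square hub 42 x 42 x 32 mm high, on it a bar grip 64 mm long (knob x), 16 thick (knob y), 34 high: 66 mm in all. Square blind bore 22 mm wide, 28 deep, open below, sides parallel to the bar. Origin: centre of the underside; z up. Grip across the bar; the hub juts 13 mm beside it, so keep fingertips over 34 mm above the underside.
- shaft_foot (a point): Point on the mirror's turning axis, on top of the aluminium flange (68 mm across, 185 mm above the table), at the foot of the brass shaft: 20 x 20 mm, 26 high, its top 8 mm tapering to 14 x 14. Frame turns with the mirror: z up, x the way mirror and red pointer face, shaft sides parallel to x, y. Seated, the knob's origin lies here; any of four quarter turns fits, about 6 degrees of play each way.
- mirror_face (a point): Centre of the mirror (50 x 56 mm, black rim, tilted 45 degrees, facing outward and down on the camera), on the turning axis 120 mm above the table under the top plate. Its x axis is the horizontal direction in which the camera, looking straight up (z) from below, sees by the mirror; it turns one to one with the mirror.
- mirror (a joint): Turn of mirror, flange, pointer and shaft about the vertical axis of the stand, rad, counter-clockwise from above positive, stops at -1.9 and 1.9. A weak spring (0.08 N m per rad) brings it back to 0 (straight away from the stand's upright) whenever it is let go.
- orange_mark (a point): Centre of the bright orange cylinder (44 mm diameter, 50 mm high), 120 mm above the table, on top of a steel post fixed to the table (145 mm high in all, dark round foot 80 mm across). This is the mark to be seen. It may be on the left or the right.
- blue_mark (a point): Centre of the blue cylinder on the other, otherwise equal, post. Not wanted.
- rig: The steel viewing stand, fixed to the table: base plate 130 x 110 mm with the black camera in its middle looking up, an upright on its -x side, a top plate (177 mm high) above the mirror, through which the shaft comes. Origin: on the table under the turning axis; its x axis is where the mirror faces at joint 0.
- tape: Bystander: roll of amber tape lying flat, 90 mm across, 40 mm high, origin under its centre.
- shiitake_a: Bystander: dried mushroom cap, 42 mm across, 19 mm high, origin under its centre.
- shiitake_b: Bystander: another such mushroom cap.
- jar: Bystander: jar, 70 mm across, 110 mm high, origin under its centre.
- carton: Bystander: carton 60 x 90 x 110 mm high, origin under its centre.
- scoop: Bystander: steel scoop, trough 120 x 70 x 35 mm along its +x, blue handle 100 mm along its -x, origin under where they join.
- bowl: Bystander: steel bowl 110 mm across, 50 mm high, origin under its centre.
There are look-alikes about, which are no part of the job. Several things have the shape of the knob; the one meant has the colours described above.

How it is judged:
On the way, in this order (a step that is already met when the one before it is completed fails the run):
1. the knob is fully home on the square shaft (horizontal distance between knob and shaft_foot below 0.004 m and z of knob in the frame of shaft_foot below 0.004 m and angle between knob's own z axis and vertical below 0.08 rad), for 0.2 s.
2. by the held knob, the mirror is turned to show the orange mark and kept there (all of step 1 and contact force between the fingers and knob above 3 N and y of orange_mark in the frame of mirror_face between -0.022 and 0.022 m and x of orange_mark in the frame of mirror_face above 0.05 m and velocity of joint mirror between -0.1 and 0.1 rad/s), for 0.5 s.
At the end, for the whole second after the job is handed in: Gripper holding the knob (over 3 N), knob fully home (underside within 4 mm of the flange and the axis, upright within 0.08 rad), the mirror's line of sight passing within 22 mm of the orange mark's centre sideways, so that it strikes the orange cylinder, mirror still (under 0.1 rad/s) (all of step 2); the arm keeps its last pose, push and grip.
It fails at once if another thing on the bench is moved by more than 30 mm (distance of any of tape, shiitake_a, shiitake_b, jar, carton, scoop, bowl from where it was at the start of the episode above 0.03 m).
It also fails if it takes over 51 s, if anything falls off the work surface, if the arm or the gripper's body presses on something with over 40 N, if the wrist force passes 120 N, or if a joint passes its speed limit or range.

## Robot

A 6-joint arm with a two-finger parallel gripper is mounted at the origin on the work surface. World frame = base frame: x ahead of the robot, y to its left, z up, the work surface at z = 0. Lengths are in m, angles in rad, forces in N, time in s.
With the tool pointing down it reaches from about 0.275 to 0.875 m from the base axis. Payload 12.5 kg.
Tool frame: the origin (TCP) lies at the very end of the fingers, on their centre line; the grasp point (between the pads) lies 19 mm behind it; z points along the fingers, y is the line along which they close (so a half turn about z gives the same grasp; the last joint's range is limited). The gripper opens to 85 mm and grips with 20 to 120 N. Pads are 22 mm wide; open, the fingers measure 114 mm over their backs; the gripper's body (76 mm by 85 mm) begins 54 mm behind the grasp point. The pads swing forward as they close: fully open they stand 13 mm farther back than shut.
Start: joints at [-1.205, 0.351, 1.652, -0, 1.139, -0.085], TCP at [0.24, -0.495, 0.231] pointing down, gripper open.
Joint ranges: [-2.75, 2.75], [-0.79, 2.1], [0.01, 2.65], [-1.57, 4.71], [0.07, 3.14], [-2.87, 2.87]. Speed limits (rad/s): [2.22, 2.22, 2.79, 3.14, 3.14, 3.14].

## Interface

Orientations are given as a 3x3 rotation matrix whose columns are the frame's x, y, z axes.
In Python, from bench import manip gives the robot as it stands. Calls block until the motion is done:
- manip.move_ptp(position, orientation): joint-space move of the TCP to a pose.
- manip.move_l(position, attitude=None, max_speed=0.15): straight line of the TCP; attitude=None keeps the orientation; max_speed is the mean speed in m/s.
- manip.move_j(angles): joint-space move.
- manip.set_gripper(opening, effort=None): opening from 0.0 (shut) to 1.0 (fully open); effort is the grip in N (None keeps the last); returns when the fingers have stopped.
- manip.dwell(seconds).
- manip.inverse_kinematics(position, orientation): joint angles nearest the present ones, or None.
- manip.grab_frame(name): name is "side" or "top"; returns (picture, depth): 400x640x3 uint8, red, green, blue; 400x640 float32, m along the optical axis (not along the pixel's ray), 0 where there is no reading.
- manip.get_calibration(name): a dict with "camera_matrix" (3x3 intrinsics, pixels), "k1" (the pictures are not rectified: a ray, as slopes to the right and down, at radius r is drawn at 1 + k1 r^2 times it, then the intrinsics apply), "R" (3x3) and "t" (3): a world point X has camera coordinates R X + t. Camera axes: x right, y down, z forward; pixel columns grow to the right and rows downward; lengths in m; the calibration is good to about 2 mm. A picture is of the moment at which its call begins. get_calibration takes no time and is no camera call.
A pose or a line that the arm cannot do raises manip.Unreachable and nothing moves.
- manip.sign_off(): hands the job in; it is judged then, once.
Trained networks look in the newest picture that a camera, given by its name, has taken for a name from the list of things; names that differ only in an ending like _2 or _b are one class to them, and where a whole thing is asked for, a point or a joint stands for the part that bears it (a point fixed in the world has none). Each returns a list of dicts, best first, with "confidence" (0 to 1); they miss things now and then, are a little off and sometimes report something else, mostly with a low value. They report only what shows in the picture. A call takes as long as a camera call. They do not tell look-alikes from the thing itself.
- manip.look_for(camera, name): "at" ([x, y, z] in m, in world coordinates, good to about 4 mm: the middle of the surface that is visible of it).
Readings, each from a call of its own:
- manip.current_time(): time.
- manip.current_qpos(): joint angles.
- manip.current_joint_vel(): joint speeds.
- manip.current_joint_torque(): joint torques, N m.
- manip.current_ee_pos(): TCP position.
- manip.current_tcp_rot(): TCP orientation.
- manip.current_force(): force on the tool from outside, world axes, zero at the start.
- manip.current_ft_torque(): the same for the moment, N m.
- manip.current_grip_width(): opening from 0.0 (shut) to 1.0 (fully open).
- manip.current_grip_force(): force on a finger pad.
Only numpy, scipy, OpenCV 4.12 (cv2) and the standard library are available. Lean on these libraries where they do the work, as an engineer would, in place of code of your own. Each camera call takes 0.05 s, during which the arm holds its last target. There are 200 camera calls.

## Working session

There is one attempt and no reset: what is moved stays moved. The work goes in short steps, each a Python script; the robot and the scene stay as the last script left them, time stands still between calls to the robot, and variables do not carry over. Pictures are saved under pics/ and viewed, at most 10 in all, crops included, and the job is handed in when it is done.

```bash
mkdir -p pics
cat > h.py <<'E'
import numpy as np, cv2
from bench import manip
def grab(n):
    im,d=manip.grab_frame(n); return im,d
def cloud(n,d):
    c=manip.get_calibration(n);K=np.array(c["camera_matrix"]);R=np.array(c["R"]);t=np.array(c["t"]);k=c["k1"]
    v,u=np.mgrid[:400,:640]
    xd=(u-K[0,2])/K[0,0]; yd=(v-K[1,2])/K[1,1]; x,y=xd.copy(),yd.copy()
    for _ in range(15):
        s=1+k*(x*x+y*y); x=xd/s;y=yd/s
    P=np.stack([x*d,y*d,d],-1)
    return (P-t)@R
def save(n,im): cv2.imwrite(n,im[:,:,::-1])
def proj(n,X):
    c=manip.get_calibration(n);K=np.array(c["camera_matrix"]);p=np.array(c["R"])@np.array(X)+np.array(c["t"])
    x,y=p[:2]/p[2]; s=1+c["k1"]*(x*x+y*y); return round(K[0,0]*x*s+K[0,2]),round(K[1,1]*y*s+K[1,2])
E
python3 - <<'E'
from h import *
for n in("top","side"):
    im,d=grab(n); save(f"pics/{n}0.png",im); np.save(f"pics/{n}d.npy",d)
    for k in("knob","shaft_foot","orange_mark","blue_mark","rig"):
        for r in manip.look_for(n,k)[:5]: print(n,k,round(r["confidence"],2),np.round(r["at"],3),proj(n,r["at"]))
print(manip.current_time())
E
```

```text
top knob 0.78 [ 0.456 -0.322  0.033] (409, 235)
top knob 0.73 [ 0.548 -0.262  0.05 ] (393, 207)
top knob 0.58 [ 0.35  -0.302  0.046] (404, 266)
top knob 0.46 [ 0.423 -0.218  0.045] (380, 244)
top shaft_foot 0.72 [0.52  0.026 0.187] (307, 212)
top orange_mark 0.91 [0.728 0.184 0.01 ] (265, 153)
top orange_mark 0.26 [0.521 0.028 0.185] (307, 211)
top blue_mark 0.7 [ 0.693 -0.212  0.014] (378, 166)
top rig 0.86 [0.513 0.025 0.181] (308, 214)
top rig 0.5 [0.523 0.029 0.187] (307, 211)
side knob 0.82 [ 0.449 -0.302  0.028] (392, 182)
side knob 0.79 [ 0.425 -0.22   0.041] (387, 196)
side knob 0.75 [ 0.35  -0.284  0.048] (417, 192)
side shaft_foot 0.72 [0.513 0.04  0.182] (323, 207)
side orange_mark 0.57 [0.724 0.199 0.018] (237, 248)
side blue_mark 0.88 [ 0.699 -0.214  0.011] (316, 173)
side blue_mark 0.27 [ 0.415 -0.492  0.029] (424, 153)
side rig 0.67 [ 0.702 -0.218  0.014] (316, 171)
side rig 0.6 [0.499 0.043 0.091] (326, 230)
0.6
```

View pics/top0.png

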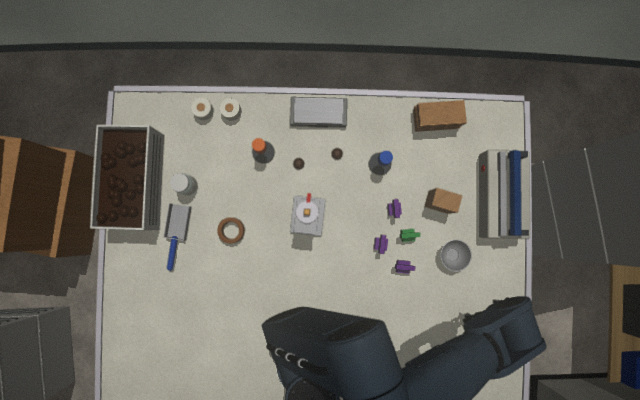

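View pics/side0.png

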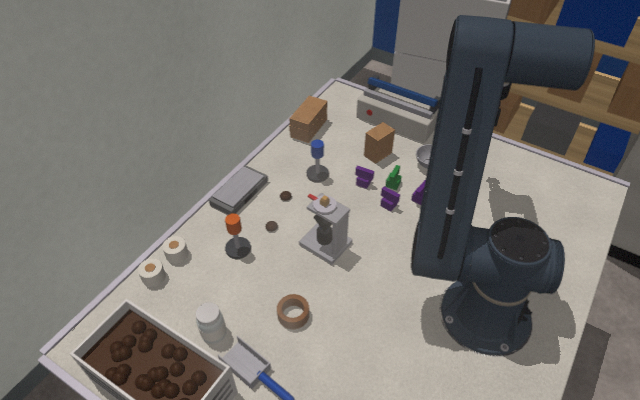

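The top view shows four knob shapes: green at (409,235), and purple at (395,209), (381,244) and (404,267). Only the green one matches the description. The orange post is at (259,146), the blue at (385,158), and the stand's flange at (307,211). Next I'll measure by colour and confirm with an enlarged crop.

Run:
```python
from h import *
T=[]
for n in("top","side"):
    im=cv2.imread(f"pics/{n}0.png"); P=cloud(n,np.load(f"pics/{n}d.npy"))
    hsv=cv2.cvtColor(im,cv2.COLOR_BGR2HSV).astype(int);H,S,V=hsv[...,0],hsv[...,1],hsv[...,2]
    reg=lambda x0,x1,y0,y1,z0,z1:(P[...,0]>x0)&(P[...,0]<x1)&(P[...,1]>y0)&(P[...,1]<y1)&(P[...,2]>z0)&(P[...,2]<z1)
    g=(H>45)&(H<85)&(S>100)&reg(.35,.55,-.45,-.2,.005,.1)
    Q=P[g]; print(n,"green",len(Q),Q.min(0).round(3),Q.max(0).round(3))
    for z0,z1 in((.02,.042),(.055,.08)):
        q=Q[(Q[:,2]>z0)&(Q[:,2]<z1)]
        if len(q)>4:
            r=cv2.minAreaRect((q[:,:2]*1000).astype(np.float32)); w,V_=np.linalg.eigh(np.cov(q[:,:2].T)); print(z0,len(q),q.mean(0).round(4),r,np.degrees(np.arctan2(V_[1,1],V_[0,1])).round(1),np.median(q[:,2]))
    o=(H<14)&(S>150)&reg(.6,.85,.05,.35,.08,.16); q=P[o]; print("orange",len(q),q.mean(0).round(4),q.min(0).round(3),q.max(0).round(3),'top',q[q[:,2]>.14].mean(0).round(4))
    o=(H<12)&(S>120)&reg(.45,.65,-.08,.12,.15,.22); q=P[o]; print("pointer",len(q),q.mean(0).round(4))
    o=reg(.42,.62,-.08,.12,.181,.192)&(S<60); q=P[o]; print("flange",len(q),q.mean(0).round(4),q.min(0).round(3),q.max(0).round(3),cv2.minEnclosingCircle((q[:,:2]*1000).astype(np.float32)))
    o=reg(.42,.62,-.08,.12,.203,.22); q=P[o]; print("shafttop",len(q),q.mean(0).round(4))
    o=reg(.42,.62,-.08,.12,.165,.182); q=P[o]; print("plate",len(q),cv2.minAreaRect((q[:,:2]*1000).astype(np.float32)))
    cy,cx=(235,400) if n=="top" else (180,393)
    T.append(cv2.resize(im[cy-45:cy+45,cx-50:cx+50],None,fx=4,fy=4,interpolation=cv2.INTER_CUBIC))
    cy,cx=(211,307) if n=="top" else (215,322)
    T.append(cv2.resize(im[cy-22:cy+23,cx-25:cx+25],None,fx=4,fy=4,interpolation=cv2.INTER_CUBIC))
cv2.imwrite("pics/crop.png",np.vstack([np.hstack([T[0],T[2]]),np.hstack([T[1],T[1]*0,T[3],T[1]*0])]))
```

```text
top green 112 [ 0.438 -0.349  0.024] [ 0.472 -0.29   0.072]
0.02 34 [ 0.4658 -0.3187  0.0317] ((454.7712707519531, -317.8863525390625), (34.27058792114258, 36.123104095458984), 0.7463659644126892) 72.1 0.031160727287403024
0.055 77 [ 0.4554 -0.316   0.0658] ((454.9530334472656, -319.72705078125), (13.4441499710083, 58.95641326904297), 1.1618291139602661) 93.7 0.0664721868407351
orange 119 [0.7335 0.1895 0.1446] [0.715 0.171 0.134] [0.752 0.207 0.153] top [0.7336 0.1898 0.1452]
pointer 25 [0.5639 0.0241 0.1845]
flange 314 [0.5191 0.0292 0.185 ] [ 0.455 -0.006  0.181] [0.565 0.066 0.192] ((506.2967834472656, 29.773590087890625), 58.906005859375)
shafttop 41 [0.5205 0.029  0.2089]
plate 437 ((513.815673828125, 29.92551040649414), (70.01115417480469, 117.24642181396484), 84.83596801757812)
side green 187 [ 0.427 -0.351  0.006] [ 0.473 -0.279  0.071]
0.02 71 [ 0.4424 -0.3098  0.0302] ((448.392333984375, -312.2196350097656), (39.39822006225586, 58.51285171508789), 9.957052230834961) 72.3 0.030948180675781815
0.055 70 [ 0.4495 -0.3117  0.0635] ((450.7867126464844, -315.1852111816406), (15.515226364135742, 71.70549774169922), 4.8543267250061035) 94.5 0.0635705705777973
orange 231 [0.7245 0.1979 0.1332] [0.707 0.17  0.097] [0.751 0.214 0.15 ] top [0.7287 0.1923 0.1437]
pointer 28 [0.5607 0.0241 0.1834]
flange 216 [0.5099 0.0326 0.1842] [ 0.448 -0.007  0.181] [0.547 0.064 0.19 ] ((497.1685791015625, 28.366832733154297), 50.85512161254883)
shafttop 37 [0.5134 0.0295 0.2088]
plate 491 ((511.4061279296875, 27.374486923217773), (74.67073822021484, 129.41758728027344), 85.4754638671875)
```

View pics/crop.png

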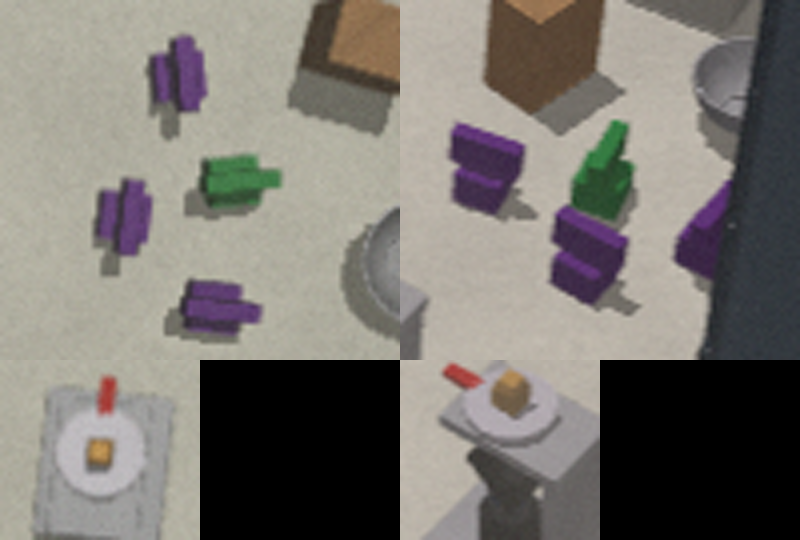

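The crop confirms the green knob, upright at about (0.454, -0.318) with its bar roughly along y. Next I'll refine the poses by fitting silhouettes in both pictures.

```bash
cat > fit.py <<'E'
from h import *
from scipy.optimize import minimize
def projm(n,X,S=4):
    c=manip.get_calibration(n);K=np.array(c["camera_matrix"]);p=X@np.array(c["R"]).T+np.array(c["t"])
    s=p[:,:2]/p[:,2:]; s=s*(1+c["k1"]*(s**2).sum(1,keepdims=True))
    return (s*[K[0,0],K[1,1]]+[K[0,2],K[1,2]]+.5)*S
def hullmask(n,Xs,box,S=4):
    x0,y0,x1,y1=box; m=np.zeros(((y1-y0)*S,(x1-x0)*S),np.uint8)
    for X in Xs:
        h=cv2.convexHull((projm(n,X,S)-[x0*S,y0*S]).astype(np.float32)); cv2.fillConvexPoly(m,np.round((h-.5)*16).astype(np.int32),255,shift=4)
    return cv2.resize(m,(x1-x0,y1-y0),interpolation=cv2.INTER_AREA)/255.
def boxpts(cx,cy,yaw,a,b,z0,z1,a1=None,b1=None):
    c,s=np.cos(yaw),np.sin(yaw); o=[]
    for z,aa,bb in((z0,a,b),(z1,a1 or a,b1 or b)):
        for i in(-1,1):
            for j in(-1,1): x,y=i*aa/2,j*bb/2; o.append([cx+c*x-s*y,cy+s*x+c*y,z])
    return np.array(o)
def knob(n,p,z=0): return [boxpts(*p,.042,.042,z,z+.032),boxpts(*p,.064,.016,z+.032,z+.066)]
def disc(p,z,r=.034):
    a=np.linspace(0,2*np.pi,60); return np.c_[p[0]+r*np.cos(a),p[1]+r*np.sin(a),0*a+z]
def best(f,p0,st):
    r=min((minimize(f,np.array(p0)+np.array(st)*k,method="Nelder-Mead",options=dict(initial_simplex=np.array(p0)+np.vstack([0*np.array(st),np.diag(st)])+np.array(st)*k)) for k in(-.4,.3)),key=lambda r:r.fun); return r.x,r.fun
E
python3 - <<'E'
from fit import *
im={n:cv2.imread(f"pics/{n}0.png") for n in("top","side")}
B={"top":(395,222,425,248),"side":(378,158,408,202)}
def gm(n):
    h=cv2.cvtColor(im[n],cv2.COLOR_BGR2HSV).astype(int); x0,y0,x1,y1=B[n]
    return (((h[...,0]>42)&(h[...,0]<88)&(h[...,1]>80))[y0:y1,x0:x1]).astype(float)
M={n:gm(n) for n in B}
for ns in(("top",),("side",),("top","side")):
    f=lambda p:sum(np.abs(hullmask(n,knob(n,p),B[n])-M[n]).sum() for n in ns)
    x,v=best(f,(.454,-.319,1.63),(.006,.006,.1)); print("knob",ns,x[:2].round(4),np.degrees(x[2]).round(1),v,[m.sum() for m in M.values()])
# flange: bright disc vs plate ; contrast of inner and outer ring
for n in im:
    g=cv2.cvtColor(im[n],cv2.COLOR_BGR2GRAY).astype(float); b=(285,190,330,235) if n=="top" else (300,185,350,235)
    x0,y0,x1,y1=b; G=g[y0:y1,x0:x1]
    def f(p):
        o=hullmask(n,[disc(p,.185,.040)],b); d=hullmask(n,[disc(p,.185)],b); i=hullmask(n,[disc(p,.185,.028)],b)
        return -((G*(d-i)).sum()/(d-i).sum()-(G*(o-d)).sum()/(o-d).sum())
    print("flange",n,*best(f,(.518,.029),(.006,.006)))
    h=cv2.cvtColor(im[n],cv2.COLOR_BGR2HSV).astype(int)[y0:y1,x0:x1]
    m=((h[...,0]>8)&(h[...,0]<30)&(h[...,1]>75)).astype(float)
    def f2(p): return np.abs(hullmask(n,[boxpts(p[0],p[1],p[2],.02,.02,.185,.203),boxpts(p[0],p[1],p[2],.02,.02,.203,.211,.014,.014)],b)-m).sum()
    print("shaft",n,*best(f2,(.518,.029,-.09),(.006,.006,.15)),m.sum())
    # orange cylinder
    ob=(240,125,285,170) if n=="top" else (215,200,260,265); x0,y0,x1,y1=ob
    h=cv2.cvtColor(im[n],cv2.COLOR_BGR2HSV).astype(int)[y0:y1,x0:x1]; mo=((h[...,0]<16)&(h[...,1]>140)&(h[...,2]>60)).astype(float)
    f3=lambda p:np.abs(hullmask(n,[np.vstack([disc(p,.095,.022),disc(p,.145,.022)])],ob)-mo).sum()
    print("orange",n,*best(f3,(.733,.19),(.006,.006)),mo.sum())
def R(t): c,s=np.cos(t),np.sin(t); return np.array([[-s,c,0],[c,s,0],[0,0,-1.]])
for th in(4,184,-176):
    for p,t in(((.454,-.318,.04),th),((.518,.029,.23),th-9),((.518,.029,.23),th+45)):
        q=manip.inverse_kinematics(p,R(np.radians(t))); print(th,t,None if q is None else np.round(q,2))
E
```

```text
knob ('top',) [ 0.4552 -0.3207] 92.4 58.07058823529411 [np.float64(153.0), np.float64(223.0)]
knob ('side',) [ 0.4497 -0.3178] 102.8 36.274509803921575 [np.float64(153.0), np.float64(223.0)]
knob ('top', 'side') [ 0.4517 -0.3192] 100.8 108.47843137254901 [np.float64(153.0), np.float64(223.0)]
flange top [0.52100711 0.0283221 ] -27.077673914046244
shaft top [0.51934565 0.02723496 0.02365946] 12.24313725490196 35.0
orange top [0.73404889 0.19075667] 64.45098039215685 128.0
flange side [0.51568232 0.02684455] -21.699208178164128
shaft side [0.51618657 0.02882993 0.14933228] 12.32156862745098 73.0Traceback (most recent call last):
  File "<stdin>", line 27, in <module>
  File "fit.py", line 22, in best
    r=min((minimize(f,np.array(p0)+np.array(st)*k,method="Nelder-Mead",options=dict(initial_simplex=np.array(p0)+np.vstack([0*np.array(st),np.diag(st)])+np.array(st)*k)) for k in(-.4,.3)),key=lambda r:r.fun); return r.x,r.fun
  File "fit.py", line 22, in <genexpr>
    r=min((minimize(f,np.array(p0)+np.array(st)*k,method="Nelder-Mead",options=dict(initial_simplex=np.array(p0)+np.vstack([0*n
[... 232 characters left out ...]
^^^^^^^^^^^^^^^^^^^^^^^^^^^^^^^^^^^^
    res = _minimize_neldermead(fun, x0, args, callback, bounds=bounds,
                               **options)
    fsim[j] = func(sim[j])
              ~~~~^^^^^^^^
    fx = function(np.copy(x), *(wrapper_args + args))
  File "<stdin>", line 26, in <lambda>
  File "fit.py", line 10, in hullmask
    h=cv2.convexHull((projm(n,X,S)-[x0*S,y0*S]).astype(np.float32)); cv2.fillConvexPoly(m,np.round((h-.5)*16).astype(np.int32),255,shift=4)
                      ~~~~~^^^^^^^
  File "fit.py", line 4, in projm
    c=manip.get_calibration(n);K=np.array(c["camera_matrix"]);p=X@np.array(c["R"]).T+np.array(c["t"])
ValueError: time passes only in moves, steps and waits
```

```bash
python3 - <<'E'
s=open('h.py').read().replace('from bench import manip\n','''from bench import manip
CAL={n:manip.get_calibration(n) for n in("top","side")}
def R(deg):
    c,s=np.cos(np.radians(deg)),np.sin(np.radians(deg)); return np.array([[-s,c,0],[c,s,0],[0,0,-1.]])
''').replace('manip.get_calibration(n);','CAL[n];'); open('h.py','w').write(s)
s=open('fit.py').read().replace('manip.get_calibration(n);','CAL[n];'); open('fit.py','w').write(s)
E
python3 - <<'E'
from h import *
for th in(5,185):
    for p,t in(((.4525,-.319,.04),th),((.5185,.0277,.23),th-10),((.5185,.0277,.23),th+45)):
        q=manip.inverse_kinematics(p,R(t)); print(th,t,None if q is None else np.round(q,2))
p=np.array([.4525,-.319,.041])
th=5 if abs(manip.inverse_kinematics(p,R(5))[5])<1.9 else 185
manip.set_gripper(.55)
manip.move_ptp(p+[0,0,.09],R(th))
manip.move_l(p,max_speed=.12)
print("F",manip.current_force(),manip.current_ee_pos())
manip.set_gripper(0,60)
print("grip",manip.current_grip_width(),manip.current_grip_force(),th)
manip.move_l(p+[0,0,.03],max_speed=.1)
print(manip.current_grip_width(),manip.current_grip_force(),manip.current_force(),manip.current_time())
im,d=grab("side"); save("pics/side1.png",cv2.resize(im[120:240,330:490],None,fx=5,fy=5,interpolation=cv2.INTER_CUBIC)); cv2.imwrite("pics/side1f.png",im[:,:,::-1])
E
```

```text
5 5 [-0.7   0.62  1.77 -0.    0.75 -0.79]
5 -5 [-0.04  0.3   1.73 -0.    1.11  0.05]
5 50 [-0.04  0.3   1.73 -0.    1.11 -0.91]
185 185 [-0.7   0.62  1.77 -0.    0.75  2.36]
185 175 None
185 230 [-0.04  0.3   1.73 -0.    1.11  2.23]
F [-0.1313401   0.17393626  0.05052362] [ 0.45280036 -0.31940437  0.04167439]
grip 0.17550848276236858 63.34740400314331 5
0.1763515510574687 62.37887263298035 [ 0.0094247   0.45619987 -1.24102267] 3.9333
```

View pics/side1.png

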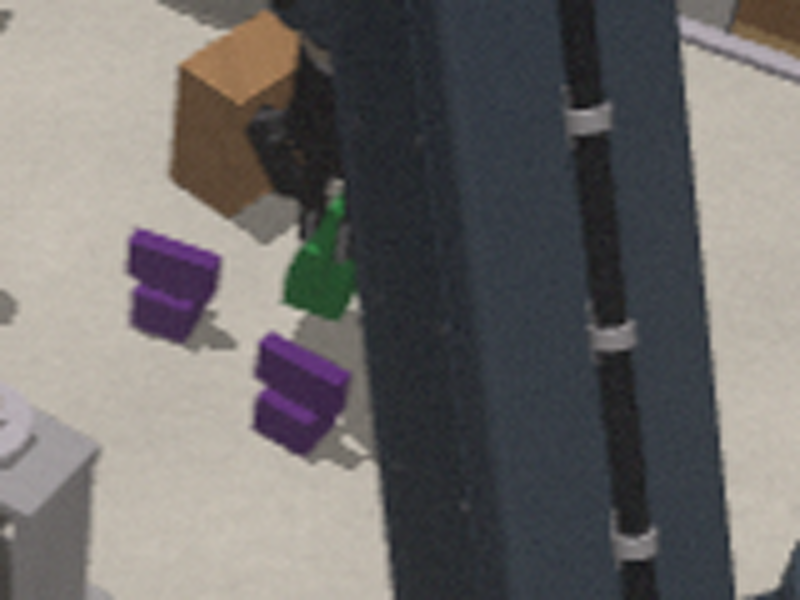

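The knob is in the gripper and lifted clear of the bench. I'll carry it over the stand and check its in-hand offset there.

Run:
```python
from fit import *
manip.move_l([.4525,-.319,.28],max_speed=.2)
manip.move_ptp([.5185,.0277,.28],R(-5))
manip.dwell(.3)
tp=manip.current_ee_pos(); print(tp, manip.current_force(),manip.current_time())
T=[]
for n,b in(("top",(275,180,345,250)),("side",(290,140,360,220))):
    im,d=grab(n); save(f"pics/{n}2f.png",im); np.save(f"pics/{n}2d.npy",d)
    x0,y0,x1,y1=b; h=cv2.cvtColor(im,cv2.COLOR_RGB2HSV).astype(int)[y0:y1,x0:x1]
    m=((h[...,0]>42)&(h[...,0]<88)&(h[...,1]>80)); P=cloud(n,d)[y0:y1,x0:x1][m]
    print(n,m.sum(),P.mean(0).round(4) if m.sum() else '',P.min(0) if m.sum() else '',P.max(0) if m.sum() else '')
    T.append(cv2.resize(im[y0:y1,x0:x1],(400,400),interpolation=cv2.INTER_CUBIC))
save("pics/c2.png",np.hstack(T))
```

```text
[0.51856223 0.02719023 0.27997599] [ 8.90139025e-02 -5.79821457e-04 -1.65448333e+00] 6.8
top 0   
side 18 [0.5287 0.037  0.2847] [ 0.51146041 -0.19807501  0.01271138] [0.68169394 0.05729881 0.30721857]
```

View pics/c2.png

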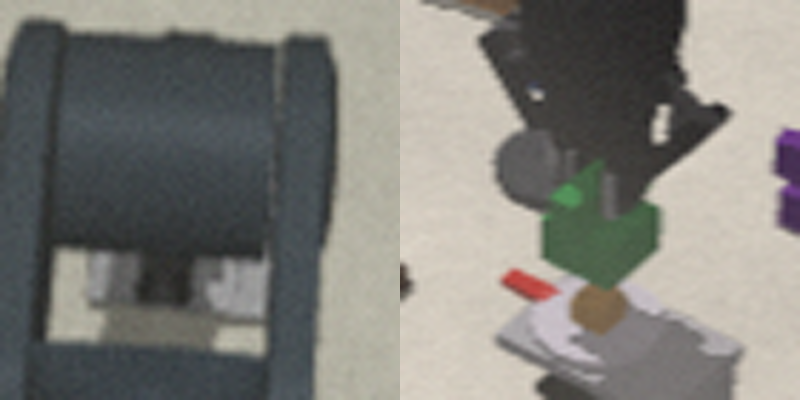

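Run:
```python
from fit import *
n="side"; im=cv2.imread("pics/side2f.png"); b=(305,160,345,200); x0,y0,x1,y1=b
h=cv2.cvtColor(im,cv2.COLOR_BGR2HSV).astype(int)[y0:y1,x0:x1]
m=((h[...,0]>42)&(h[...,0]<88)&(h[...,1]>60)).astype(float); print(m.sum())
P=cloud(n,np.load("pics/side2d.npy"))[y0:y1,x0:x1]
q=P[m>0]; print(np.percentile(q,[5,50,95],axis=0).round(4))
for z in(.236,.239,.242):
    f=lambda p:np.abs(hullmask(n,[boxpts(p[0],p[1],p[2],.042,.042,z,z+.032)],b)[y:]-m[y:]).sum()
    y=190-0-y0-10
    for yy in(17,20): y=yy; r=best(f,(.5185,.0277,-.09),(.005,.005,.1)); print(z,yy,r[0].round(4),r[1],m[y:].sum())
# shaft in this same picture
b2=(300,190,350,235); x0,y0,x1,y1=b2
h=cv2.cvtColor(im,cv2.COLOR_BGR2HSV).astype(int)[y0:y1,x0:x1]
ms=((h[...,0]>8)&(h[...,0]<30)&(h[...,1]>75)).astype(float)
im0=cv2.imread("pics/side0.png"); h0=cv2.cvtColor(im0,cv2.COLOR_BGR2HSV).astype(int)[y0:y1,x0:x1]
m0=((h0[...,0]>8)&(h0[...,0]<30)&(h0[...,1]>75)).astype(float)
for mm in(ms,m0):
  for yaw in(-.09,):
    f2=lambda p:np.abs(hullmask(n,[boxpts(p[0],p[1],yaw,.02,.02,.185,.203),boxpts(p[0],p[1],yaw,.02,.02,.203,.211,.014,.014)],b2)-mm).sum()
    print("shaft",*best(f2,(.516,.028),(.005,.005)),mm.sum())
```

```text
170.0
[[0.4936 0.0156 0.2459]
 [0.5094 0.044  0.2702]
 [0.5345 0.0574 0.3046]]
0.236 17 [0.532  0.0016 0.324 ] 155.87450980392157 154.0
0.236 20 [ 0.5317 -0.0031 -0.1537] 113.5843137254902 133.0
0.239 17 [0.5282 0.0029 0.2137] 157.07450980392156 154.0
0.239 20 [ 0.5299 -0.0012 -0.1519] 113.19999999999999 133.0
0.242 17 [ 5.292e-01 -2.000e-04  1.290e-02] 157.56470588235294 154.0
0.242 20 [5.28e-01 3.00e-04 8.91e-02] 118.00392156862745 133.0
shaft [0.51554297 0.02954492] 23.18823529411765 64.0
shaft [0.51569371 0.02761554] 14.627450980392155 73.0
```

Run:
```python
from fit import *
n="side"; im=cv2.imread("pics/side2f.png"); b=(305,160,345,210); x0,y0,x1,y1=b
h=cv2.cvtColor(im,cv2.COLOR_BGR2HSV).astype(int)[y0:y1,x0:x1]
m=((h[...,0]>42)&(h[...,0]<88)&(h[...,1]>60)).astype(np.uint8)
_,l,s,_=cv2.connectedComponentsWithStats(m); m=(l==1+s[1:,4].argmax()).astype(float)
v,u=np.nonzero(m); print(m.sum(),u.min()+x0,u.max()+x0,v.min()+y0,v.max()+y0)
k=boxpts(.5185,.0277,-.09,.042,.042,.239,.271); print((projm(n,k,1)).round(1).tolist()); print(hullmask(n,[k],b).sum())
for z in(.236,.239,.242,.245):
  for yaw in(-.09,):
    f=lambda p:np.abs(hullmask(n,[boxpts(p[0],p[1],yaw,.042,.042,z,z+.032)],b)[24:]-m[24:]).sum()
    g=[(f((x,y)),round(x,4),round(y,4)) for x in np.arange(.505,.532,.001) for y in np.arange(.012,.045,.001)]; g.sort(); print(z,g[:3],m[24:].sum())
```

```text
163.0 315 334 172 193
[[334.7, 189.3], [325.7, 197.9], [322.8, 182.8], [313.7, 191.2], [335.0, 181.2], [325.8, 189.9], [322.9, 174.7], [313.6, 183.2]]
343.0862745098039
0.236 [(np.float64(78.13725490196079), np.float64(0.529), np.float64(0.012)), (np.float64(78.93725490196078), np.float64(0.53), np.float64(0.012)), (np.float64(79.25882352941176), np.float64(0.531), np.float64(0.012))] 88.0
0.239 [(np.float64(74.19607843137256), np.float64(0.528), np.float64(0.012)), (np.float64(75.0078431372549), np.float64(0.528), np.float64(0.013)), (np.float64(75.01176470588234), np.float64(0.527), np.float64(0.012))] 88.0
0.242 [(np.float64(72.25098039215686), np.float64(0.526), np.float64(0.012)), (np.float64(73.06274509803922), np.float64(0.527), np.float64(0.012)), (np.float64(73.12549019607843), np.float64(0.526), np.float64(0.013))] 88.0
0.245 [(np.float64(70.87843137254902), np.float64(0.525), np.float64(0.012)), (np.float64(71.44705882352942), np.float64(0.525), np.float64(0.013)), (np.float64(71.68627450980392), np.float64(0.526), np.float64(0.012))] 88.0
```

```bash
cat > inhand.py <<'E'
from fit import *
def inhand(im,tcp,yaw,b=(300,150,350,225),n="side"):   # im RGB; returns hub centre x,y,z in side camera
    x0,y0,x1,y1=b; c=cv2.GaussianBlur(im,(3,3),0).astype(int)[y0:y1,x0:x1]
    m=((c[...,1]>c[...,0]+9)&(c[...,1]>c[...,2]+9)).astype(np.uint8)
    _,l,s,_=cv2.connectedComponentsWithStats(m); m=(l==1+s[1:,4].argmax()).astype(float)
    r0=int(projm(n,np.array([[tcp[0],tcp[1],tcp[2]-.022]]),1)[0,1])-y0   # use rows from mid-hub down
    out=[]
    for dz in(-.044,-.041,-.038):
        f=lambda p:np.abs(hullmask(n,[boxpts(p[0],p[1],yaw,.042,.042,tcp[2]+dz,tcp[2]+dz+.032)],b)[r0:]-m[r0:]).sum()
        g=min((f((tcp[0]+x,tcp[1]+y)),x,y) for x in np.arange(-.012,.0121,.001) for y in np.arange(-.012,.0121,.001))
        out.append((dz,np.round(g,4).tolist()))
    return out,m[r0:].sum()
E
python3 - <<'E'
from inhand import *
im=cv2.imread("pics/side2f.png")[:,:,::-1].copy()
print(inhand(im,[.51856,.02719,.28],-.09))
E
```

```text
([(-0.044, [12.8941, 0.0, -0.003]), (-0.041, [13.2745, -0.002, -0.001]), (-0.038, [13.7686, -0.003, 0.002])], np.float64(187.0))
```

Run:
```python
from inhand import *
x,y=.5176,.029
manip.move_l([x,y,.258],max_speed=.1); manip.dwell(.1)
f0=manip.current_force(); print(f0)
z=.258
while z>.2275:
    z-=.003; manip.move_l([x,y,z],max_speed=.06)
    f=manip.current_force()-f0; print(round(z,4),manip.current_ee_pos().round(4),f.round(1),manip.current_ft_torque().round(2))
    if abs(f[2])>15 or np.hypot(f[0],f[1])>20: break
print(manip.current_time(),manip.current_grip_width())
im,d=grab("side"); cv2.imwrite("pics/side3f.png",im[:,:,::-1])
save("pics/c3.png",cv2.resize(im[150:240,290:360],None,fx=6,fy=6,interpolation=cv2.INTER_CUBIC))
```

```text
[ 0.76645402 -0.60330446 -1.85932551]
0.255 [0.5176 0.029  0.255 ] [-0.9  0.5 -0.4] [0.03 0.02 0.04]
0.252 [0.5175 0.029  0.2518] [-1.   0.3  0.4] [ 0.04  0.   -0.02]
0.249 [0.5175 0.029  0.2488] [-0.5  0.7  0.3] [-0.03 -0.05 -0.  ]
0.246 [0.5175 0.029  0.2458] [-0.7  1.3 -1.5] [-0.03 -0.05  0.04]
0.243 [0.5177 0.029  0.2429] [-0.1  1.1 -0.1] [ 0.01 -0.13  0.01]
0.24 [0.5176 0.029  0.2398] [-0.7  1.8 -0.3] [-0.03 -0.26  0.04]
0.237 [0.5176 0.029  0.2368] [2.3 0.1 0.4] [-0.   -0.37  0.02]
0.234 [0.5177 0.029  0.2338] [ 1.5  0.5 -2.2] [-0.04 -0.44  0.01]
0.231 [0.5177 0.029  0.2308] [ 1.5 -0.3 -1.3] [-0.03 -0.53 -0.01]
0.228 [0.5177 0.029  0.2278] [ 2.7  0.8 -2. ] [-0.03 -0.62  0.03]
0.225 [0.518  0.029  0.2264] [-1.9  1.1 15. ] [ 0.02  0.5  -0.03]
10.1167 0.17500998793909006
```

View pics/c3.png

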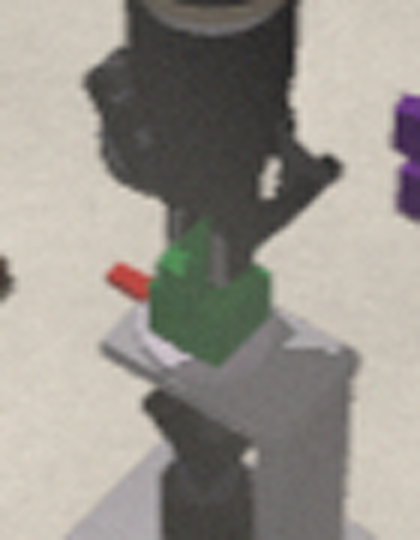

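The knob is seated: contact came at TCP z = 0.2264 with 15 N. The side crop shows it down on the flange with the red pointer at about (310,196). Now I'll turn it.

```bash
cat > ptr.py <<'E'
from inhand import *
def pointer(n,im,d,c):
    P=cloud(n,d); h=cv2.cvtColor(im,cv2.COLOR_RGB2HSV).astype(int)
    r=np.hypot(P[...,0]-c[0],P[...,1]-c[1])
    m=((h[...,0]<10)|(h[...,0]>172))&(h[...,1]>120)&(P[...,2]>.17)&(P[...,2]<.2)&(r<.075)
    v,u=np.nonzero(m)
    if len(u)<4: return len(u),None
    # ray-plane z=.185 for the centroid, by fixed-z reprojection of depth cloud
    q=P[m].mean(0); return len(u),q.round(4),np.degrees(np.arctan2(q[1]-c[1],q[0]-c[0])).round(1)
C={"top":(.521,.0283),"side":(.5157,.0275)}
E
python3 - <<'E'
from ptr import *
for n in C: print("before",n,pointer(n,cv2.imread(f"pics/{n}0.png")[:,:,::-1].copy(),np.load(f"pics/{n}d.npy"),C[n]))
for a in (5,15,25,35,43):
    manip.move_l([.5179,.029,.2262],R(a),max_speed=.05)
    print(a,manip.current_ee_pos().round(4),manip.current_force().round(1),manip.current_ft_torque().round(2),round(manip.current_grip_force()),round(manip.current_time(),1))
    if np.linalg.norm(manip.current_force())>40: break
manip.dwell(.3)
for n in C:
    im,d=grab(n); cv2.imwrite(f"pics/{n}4f.png",im[:,:,::-1]); np.save(f"pics/{n}4d.npy",d); print(n,pointer(n,im,d,C[n]))
    if n=="side": save("pics/c4.png",cv2.resize(im[150:270,220:360],None,fx=5,fy=5,interpolation=cv2.INTER_CUBIC))
E
```

```text
before top (25, array([0.5639, 0.0241, 0.1845]), np.float64(-5.6))
before side (28, array([0.5607, 0.0241, 0.1834]), np.float64(-4.3))
5 [0.5179 0.029  0.2265] [ 1.1 -0.1  4.7] [-0.16  0.12 -0.01] 63 10.5
15 [0.5178 0.0288 0.2265] [-0.5 -1.1  5.1] [-0.33  0.27  0.02] 63 10.8
25 [0.5178 0.0287 0.2265] [-0.8 -2.3  5.4] [-0.64  0.33 -0.08] 63 11.1
35 [0.5177 0.0285 0.2265] [-1.7 -3.3  5.3] [-0.73  0.37 -0.06] 63 11.5
43 [0.5177 0.0284 0.2264] [-0.9 -4.4  5.7] [-0.93  0.31 -0.09] 63 11.8
top (0, None)
side (30, array([0.5505, 0.0581, 0.1836]), np.float64(41.3))
```

View pics/c4.png

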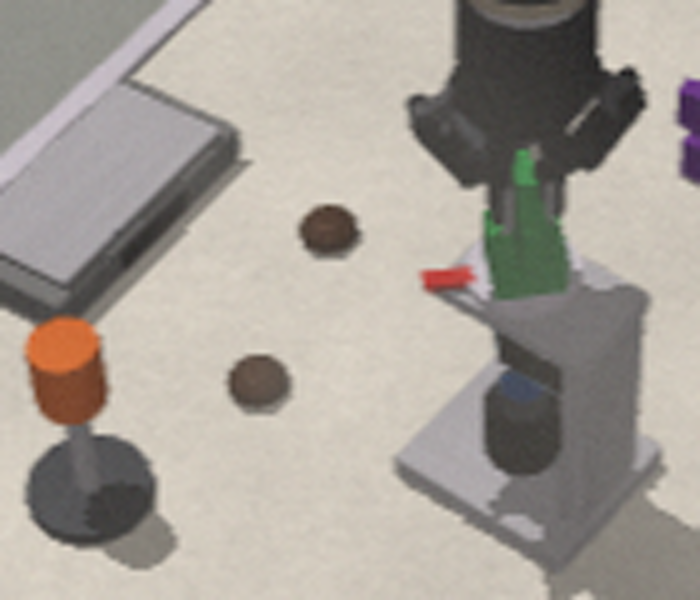

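Run:
```python
from ptr import *
im=cv2.imread("pics/side4f.png"); P=cloud("side",np.load("pics/side4d.npy"))
for n in("top","side"):
    I=cv2.imread(f"pics/{n}0.png"); b=(240,125,285,170) if n=="top" else (215,200,260,265); x0,y0,x1,y1=b
    h=cv2.cvtColor(I,cv2.COLOR_BGR2HSV).astype(int)[y0:y1,x0:x1]; m=((h[...,0]<16)&(h[...,1]>120)&(h[...,2]>40)).astype(float)
    x,v=best(lambda p:np.abs(hullmask(n,[np.vstack([disc(p,.095,.022),disc(p,.145,.022)])],b)-m).sum(),(.732,.19),(.006,.006))
    print(n,x.round(4),v,m.sum(),"bearing",np.degrees(np.arctan2(x[1]-C[n][1],x[0]-C[n][0])).round(2))
# red pointer pixel centroids -> plane z=.185 (side)
for f in("pics/side0.png","pics/side4f.png","pics/top0.png"):
    n=f[5:9].rstrip('0'); n="side" if "side" in f else "top"
    I=cv2.imread(f); h=cv2.cvtColor(I,cv2.COLOR_BGR2HSV).astype(int); m=((h[...,0]<10)|(h[...,0]>172))&(h[...,1]>120)
    b=(295,188,330,220) if n=="side" else (298,188,318,208); M=np.zeros_like(m); M[b[1]:b[3],b[0]:b[2]]=1; m&=M
    v,u=np.nonzero(m); c=np.array([u.mean()+.5,v.mean()+.5])
    p=minimize(lambda p:((projm(n,np.array([[p[0],p[1],.187]]),1)[0]-c)**2).sum(),(.55,.04),method="Nelder-Mead",options=dict(xatol=1e-5,fatol=1e-6)).x
    d=p-C[n]; print(f,len(u),p.round(4),"ang",np.degrees(np.arctan2(d[1],d[0])).round(1),"r",np.hypot(*d).round(4))
```

```text
top [0.7363 0.1917] 50.56078431372549 142.0 bearing 37.2
side [0.7307 0.1908] 40.83921568627451 269.0 bearing 37.21
pics/side0.png 30 [0.5587 0.0271] ang -0.5 r 0.043
pics/side4f.png 30 [0.5488 0.0607] ang 45.1 r 0.0468
pics/top0.png 25 [0.5637 0.0241] ang -5.6 r 0.0429
```

Both cameras put the orange mark at a bearing of 37.2°. The pointer has turned 45.6° from about -5.2°, so it stands at about 40.4°. I'll back off 3.2°.

Run:
```python
from ptr import *
manip.move_l([.5178,.0288,.2262],R(39.8),max_speed=.03)
manip.dwell(.8)
print(manip.current_ee_pos().round(4),manip.current_force().round(1),manip.current_ft_torque().round(2),round(manip.current_grip_force()),manip.current_time())
for i in range(3):
    im,d=grab("side"); print(pointer("side",im,d,C["side"]))
    h=cv2.cvtColor(im,cv2.COLOR_RGB2HSV).astype(int); m=(((h[...,0]<10)|(h[...,0]>172))&(h[...,1]>120))[188:220,295:330]; v,u=np.nonzero(m); print(u.mean()+295.5,v.mean()+188.5)
    c=np.array([u.mean()+295.5,v.mean()+188.5])
    p=minimize(lambda p:((projm("side",np.array([[p[0],p[1],.187]]),1)[0]-c)**2).sum(),(.55,.04),method="Nelder-Mead",options=dict(xatol=1e-5,fatol=1e-6)).x-C["side"]; print(np.degrees(np.arctan2(p[1],p[0])))
save("pics/c5.png",cv2.resize(im[150:270,220:360],None,fx=5,fy=5,interpolation=cv2.INTER_CUBIC))
```

```text
[0.5177 0.0284 0.2264] [-0.5 -3.5  4.9] [-0.72  0.3  -0.11] 63 13.2083
(32, array([0.5507, 0.0553, 0.184 ]), np.float64(38.5))
309.5 205.0
41.90792339623009
(33, array([0.5504, 0.0554, 0.1841]), np.float64(38.8))
309.59090909090907 205.04545454545456
42.180487561921
(33, array([0.5503, 0.0555, 0.1842]), np.float64(39.0))
309.59090909090907 205.04545454545456
42.180487561921
```

View pics/c5.png

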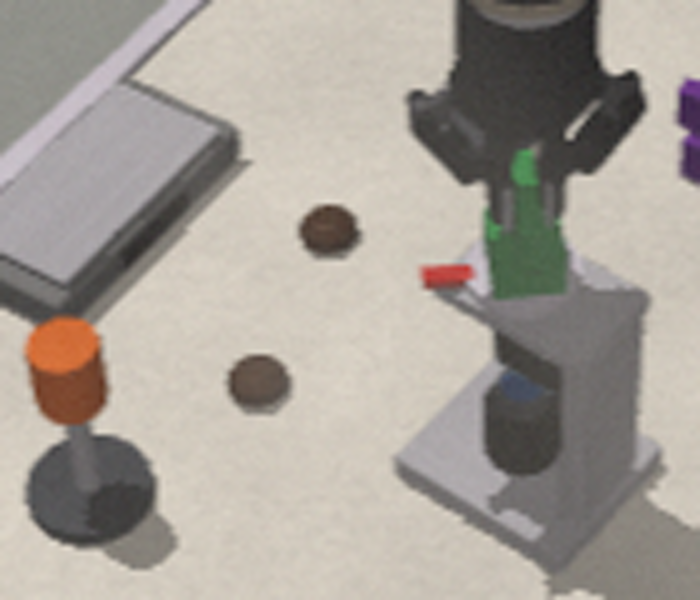

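The relative turn, the side-camera pointer reading and the tool yaw less play put the mirror at 37.4–38.8°. The mark is at 37.2° with ±4.7° allowed, so I'm handing it in.

```bash
python3 -c "
from bench import manip
print(manip.sign_off())"
```

```text
the job is handed in; nothing more can be done
None
```

I handed the job in with the gripper still holding the seated green knob and the mirror at about 37–39°, against the orange mark's bearing of 37.2° (±4.7° allowed); no verdict came back.

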